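# Switch on the dust extractor at its button box

## Task

Start the dust extractor from the grey four-button box on the bench: with the fingertips, gently push the flat round power button right in, where it stays, and only then push the square start button well in and let it spring back out. Do not touch the mushroom-shaped stop button or the long narrow bar button, and do not shift or pick up the tape roll, tape measure or wire spool lying beside the box. Finish with the hand withdrawn well clear of the box.

Things in the scene. Friction and masses are not known exactly. Their poses are not given: they have to be found in the camera images.
- control_box: Fixed grey control box of a dust extractor, 150 x 150 mm in plan, its flat top 45 mm above the bench; two low foot flanges (5 mm high) reach 95 mm from its centre along +y and -y. Origin: centre of its underside on the bench; z up. Four push buttons stand on its top at the corners of a 70 mm square centred on the box with sides along the box's x and y (35 mm each way); which button is at which corner changes from run to run.
- box_top (a point): Centre of the control box's top face, 45 mm above the bench (a tiny lamp lens, 3 mm high, sits here).
- power_top (a point): power button: Flat ROUND black cap, 30 mm across, top 22 mm above the box (67 mm above the bench). The point is the middle of the cap's top; it goes down with the cap. z up; x and y as the box's.
- power (a joint): Travel of the power button, straight down: 0 m = out, 0.010 m = pressed to its stop. It moves against about 3 N of friction and stays where it is left (it may stand up to 2 mm in at the start); it counts as in beyond 6 mm.
- power_unit: Fixed mount of the power button: a flat aluminium ring, 51 mm across and 4 mm high, on the box's top, round the cap and carrying it. Origin: ring centre at the height of the box's top.
- start_top (a point): start button: Flat SQUARE black cap, 32 x 32 mm, sides along the box's x and y, top 22 mm above the box (67 mm above the bench). The point is the middle of the cap's top; it goes down with the cap. z up; x and y as the box's.
- start (a joint): Travel of the start button, straight down: 0 m = out, 0.010 m = pressed to its stop. A spring pushes it back out; 0.8 N starts it, 4.8 N presses it to the stop. It counts as pressed beyond 6 mm.
- start_unit: Fixed mount of the start button: a flat aluminium ring, 51 mm across and 4 mm high, on the box's top, round the cap and carrying it. Origin: ring centre at the height of the box's top.
- bar_top (a point): bar button (not to be touched): Flat, long and narrow black cap, 14 mm (box x) by 44 mm (box y), top 22 mm above the box. The point is the middle of the cap's top; it goes down with the cap. z up; x and y as the box's.
- bar (a joint): Travel of the bar button (not to be touched), straight down: 0 m = out, 0.010 m = pressed to its stop. A spring pushes it back out; 0.8 N starts it, 4.8 N presses it to the stop.
- bar_unit: Fixed mount of the bar button (not to be touched): a flat aluminium ring, 51 mm across and 4 mm high, on the box's top, round the cap and carrying it. Origin: ring centre at the height of the box's top.
- stop_top (a point): stop button (not to be touched): MUSHROOM-shaped black cap, 50 mm across on a thin steel stem, its domed top 34 mm above the box (79 mm above the bench), the tallest of the four. The point is the middle of the cap's top; it goes down with the cap. z up; x and y as the box's.
- stop (a joint): Travel of the stop button (not to be touched), straight down: 0 m = out, 0.010 m = pressed to its stop. A spring pushes it back out; 0.8 N starts it, 4.8 N presses it to the stop.
- stop_unit: Fixed mount of the stop button (not to be touched): a flat aluminium ring, 51 mm across and 4 mm high, on the box's top, round the cap and carrying it. Origin: ring centre at the height of the box's top.
- elec_tape: Loose bystander: black roll of electrical tape lying flat, about 58 mm across, 19 mm high. Origin: centre of its underside.
- tape_measure: Loose bystander: yellow tape measure standing on its edge, 36 x 88 mm, 66 mm high. Origin: centre of its underside.
- spool: Loose bystander: spool of wire with red flanges standing on end, 56 mm across, 40 mm high. Origin: centre of its underside.

How it is judged:
By the outcome, as a careful person would: the job done as asked, in the order asked, and still so for the second after the job is handed in, with the robot touching nothing.
It also fails if it takes over 38 s, if anything falls off the work surface, if the arm or the gripper's body presses on something with over 40 N, if the wrist force passes 120 N, or if a joint passes its speed limit or range.

## Robot

A 6-joint arm with a two-finger parallel gripper is mounted at the origin on a cart in front of the work surface, level with it; the furniture and walls round the work are solid. World frame = base frame: x ahead of the robot, y to its left, z up, the work surface at z = 0. Lengths are in mm, angles in rad, forces in N, time in s.
With the tool pointing down it reaches from about 275 to 750 mm from the base axis. Payload 10.2 kg.
Tool frame: the origin (TCP) lies between the finger pads; the fingertips stand 17 mm ahead of it and the grasp point (between the pads) lies 2 mm behind it (tips_ahead is the distance from the TCP to the fingertips, in mm); z points along the fingers, y is the line along which they close (so a half turn about z gives the same grasp; the last joint's range is limited). The gripper opens to 85 mm and grips with 20 to 120 N. Pads are 22 mm wide; open, the fingers measure 114 mm over their backs; the gripper's body (76 mm by 85 mm) begins 54 mm behind the grasp point. The pads swing forward as they close: fully open they stand 13 mm farther back than shut.
Start: joints at [-1.516, 0.313, 1.498, -0, 1.331, -0.223], TCP at [143.963, -504.882, 212.894] pointing down, gripper open.
Joint ranges: [-2.94, 2.94], [-0.97, 2.17], [0.19, 2.56], [-1.23, 4.37], [0.02, 3.11], [-2.88, 2.88]. Speed limits (rad/s): [2.39, 2.39, 3.01, 3.14, 3.14, 3.14].

## Interface

Orientations are given as a unit quaternion [w, x, y, z].
In Python, from rig import sense, capture, finish_job, boxes_of, tips_ahead gives the robot as it stands.
- The arm moves only by the tool drive_tool, never from a script. Its argument "commands" is text: rows parted by semicolons, each of 7 numbers parted by spaces: the shift along the world's x, y, z in units of 0.1 m (1.0 is 0.1 m), then the turn, a rotation vector about the world's x, y, z in units of pi/4 rad (1.0 is pi/4 rad), then the opening in per cent of the stroke, from 0 (shut) to 100 (fully open). A call has 1 to 20 rows; each row shifts and turns the commanded pose from where the row before left it; what a row does not reach is not made up. A row lasts 1/12 s, in which the tool goes at most 41.7 mm and 7.16 degrees, less where a joint would pass 70% of its speed; a pose out of reach is approached as far as the arm can. A call with a number of a shift or a turn outside -1 to 1 is refused whole. A call with a gripper value outside its range is refused whole. The fingers move at their own pace and stop on an object; "force" is the grip in N (left out, the last holds). Time passes only in rows, so rows that do not move let the fingers close. It gives the time, the measured TCP pose, the force, the opening and the grip force at its end, in the units of the state.
- sense(): the state, without advancing time (a new reading comes with each control period).
- capture(name): name is "scene" or "top" or "wrist"; returns a dict with "pixels" (480x640x3 uint8, blue, green, red), "fov_y" (degrees; the focal length in pixels is half the picture's height over the tangent of half this angle, whatever the lens; pixels are square), "cx", "cy" (the principal point, pixels), "position" and "attitude" of the camera in the world; the wrist camera has in their place "tool_from_camera" (4x4, takes a point from camera to tool coordinates, whose origin is the TCP and whose axes are the flange's). Camera axes: x right, y down, z forward; pixel columns grow to the right and rows downward; lengths in mm; the calibration is good to about 2 mm. A picture is of the moment at which its call begins: read the wrist's pose just before it. There is no depth.
- finish_job(): hands the job in; it is judged then, once.
Trained networks look in a picture, given as the dict that the camera call returned (one of the last four; its "shot" number tells which), for a name from the list of things; names that differ only in an ending like _2 or _b are one class to them, and where a whole thing is asked for, a point or a joint stands for the part that bears it (a point fixed in the world has none). Each returns a list of dicts, best first, with "confidence" (0 to 1); they miss things now and then, are a little off and sometimes report something else, mostly with a low value. They report only what shows in the picture. A call takes as long as a camera call.
- boxes_of(picture, name): "position" ([column, row] in pixels, amid what is visible of it).
The state is a dict: "time_s": time; "joints": joint angles; "dq": joint speeds; "tau": joint torques, N m; "eef_pos": TCP position; "ee_rot": TCP orientation; "force": force on the tool from outside, world axes, zero at the start; "wrist_torque": the same for the moment, N m; "grip_width": opening from 0.0 (shut) to 1.0 (fully open); "grip_force": force on a finger pad.
Only numpy, scipy, OpenCV 4.12 (cv2) and the standard library are available. Lean on these libraries where they do the work, as an engineer would, in place of code of your own. Each camera call takes 0.05 s, during which the arm holds its last target. There are 200 camera calls.

## Working session

There is one attempt and no reset: what is moved stays moved. The work goes in short steps, Python scripts to look and compute and a tool call to move; the robot and the scene stay as the last step left them, time stands still between calls to the robot, and variables do not carry over. Pictures are saved under pics/ and viewed, at most 10 in all, crops included, and the job is handed in when it is done.

Besides the shell and the picture viewer there is one more tool, called after "Call:" by a JSON object that holds its "op" and its "data". drive_tool: Moves the arm, as the interface text tells. Shifts and turns lie within -1 to 1; 1 stands for 0.1 m of shift or pi/4 rad of turn. Its arguments: {"type":"object","properties":{"commands":{"type":"string"},"force":{"type":"number"}},"required":["commands"]}

```bash
mkdir -p pics; cat > h.py <<'E'
import numpy as np, cv2
from rig import *
from scipy.spatial.transform import Rotation as R
def rot(a):
    a=np.array(a,float)
    return a if a.shape==(3,3) else R.from_quat(a[[1,2,3,0]]).as_matrix()
def ray(p,uv,s=None):
    f=240/np.tan(np.radians(p["fov_y"])/2)
    d=np.array([(uv[0]-p["cx"])/f,(uv[1]-p["cy"])/f,1])
    if "position" in p: return np.array(p["position"]),rot(p["attitude"])@d
    T=np.array(p["tool_from_camera"]);Q=rot(s["ee_rot"])
    return np.array(s["eef_pos"])+Q@T[:3,3],Q@T[:3,:3]@d
def at(p,uv,z,s=None):
    o,d=ray(p,uv,s); return (o+d*(z-o[2])/d[2])
Z=dict(control_box=30,power_top=67,start_top=67,bar_top=67,stop_top=79,elec_tape=10,tape_measure=66,spool=40,power_unit=49,start_unit=49,bar_unit=49,stop_unit=49)
def look(n,names=Z,save=None):
    s=sense();p=capture(n)
    if save: cv2.imwrite(save,p["pixels"])
    for k in names:
        for b in boxes_of(p,k)[:2]:
            print(n,k,np.round(b["position"]),round(b["confidence"],2),np.round(at(p,b["position"],Z[k],s)[:2]))
    return s,p
E
python3 - <<'E'
from h import *
print(sense())
for n in ("top","scene"): look(n,save=f"pics/{n}.png")
E
```

```text
{'time_s': 0.0, 'joints': array([-1.51643921e+00,  3.13475364e-01,  1.49848827e+00,  3.94654292e-05,
        1.33092875e+00, -2.23385765e-01]), 'dq': array([ 0.00151496, -0.00073502, -0.00096645, -0.00097587,  0.00031504,
       -0.0011512 ]), 'tau': array([ 1.29836826e-04, -4.12269831e+01, -2.59739166e+01, -1.34566571e-04,
        4.09199798e-03, -1.04690400e-05]), 'eef_pos': array([ 143.93780537, -504.59307447,  212.30282775]), 'ee_rot': array([-6.45926234e-04,  9.90373290e-01,  1.38420824e-01,  7.39537180e-05]), 'force': array([-0.77610354, -0.27170913,  0.20819966]), 'wrist_torque': array([0.01002418, 0.01808012, 0.01154708]), 'grip_force': 0.0, 'grip_width': 1.001782759596601}
top control_box [279. 262.] 0.9 [ 486. -144.]
top control_box [264. 282.] 0.67 [ 447. -116.]
top power_top [291. 238.] 0.68 [ 528. -168.]
top power_top [249. 252.] 0.58 [499. -90.]
top start_top [301. 270.] 0.59 [ 468. -190.]
top bar_top [251. 248.] 0.62 [507. -93.]
top bar_top [299. 274.] 0.48 [ 460. -185.]
top stop_top [264. 286.] 0.66 [ 435. -123.]
top elec_tape [339. 215.] 0.79 [ 589. -259.]
top elec_tape [360. 270.] 0.48 [ 477. -302.]
top tape_measure [358. 270.] 0.71 [ 471. -296.]
top spool [209. 281.] 0.75 [445. -13.]
top power_unit [288. 238.] 0.86 [ 531. -161.]
top start_unit [302. 273.] 0.57 [ 464. -191.]
top start_unit [207. 280.] 0.56 [445. -11.]
top bar_unit [257. 246.] 0.59 [ 512. -102.]
top stop_unit [257. 249.] 0.62 [ 507. -102.]
top stop_unit [359. 271.] 0.37 [ 470. -299.]
scene control_box [331. 283.] 0.57 [ 430. -202.]
scene start_top [320. 264.] 0.56 [ 443. -188.]
scene elec_tape [322. 242.] 0.73 [ 573. -262.]
scene tape_measure [363. 254.] 0.95 [ 435. -267.]
scene start_unit [316. 266.] 0.91 [ 462. -190.]
```

```bash
python3 - <<'E'
import cv2
a=cv2.imread("pics/top.png")[190:330,180:390];cv2.imwrite("pics/topc.png",cv2.resize(a,(780,520),interpolation=cv2.INTER_CUBIC))
E
```

```text
(no output)
```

View pics/topc.png

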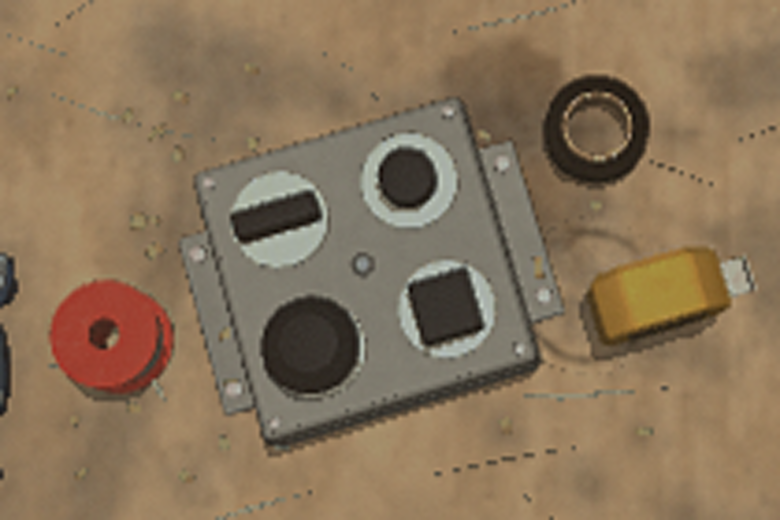

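View pics/scene.png

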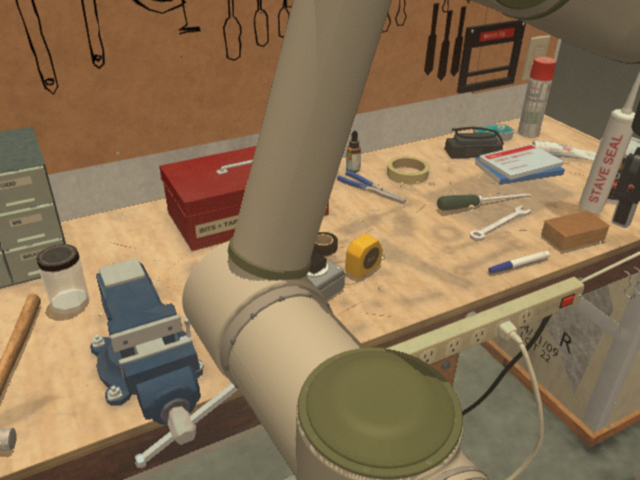

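The top crop shows power (round) at about px (290,238) and start (square) at about (300,272). The bar is upper left and the mushroom lower left. The detections agree, and the tool is already yawed like the box (about 16°). I'll go above it with the fingers shut.

Call:
{"op": "drive_tool", "data": {"commands": "0.27 0.25 0 0 0 0 0;0.27 0.25 0 0 0 0 0;0.27 0.25 0 0 0 0 0;0.27 0.25 0 0 0 0 0;0.27 0.25 0 0 0 0 0;0.27 0.25 0 0 0 0 0;0.27 0.25 0 0 0 0 0;0.27 0.25 0 0 0 0 0;0.27 0.25 0 0 0 0 0;0.27 0.25 0 0 0 0 0;0.27 0.25 0 0 0 0 0;0.27 0.25 0 0 0 0 0;0.1 0.1 0 0 0 0 0;0 0 0 0 0 0 0;0 0 0 0 0 0 0", "force": 60}}

```text
time_s: 2.55
eef_pos: [478.0, -194.6, 212.8]
ee_rot: [0.0, 0.99, 0.139, -0.0]
force: [-0.4, -0.4, -0.1]
grip_width: 0.001
grip_force: 0.0
```

```bash
python3 - <<'E'
from h import *
print(sense(),tips_ahead() if callable(tips_ahead) else tips_ahead)
look("wrist",["power_top","start_top","power_unit","start_unit","bar_top","stop_top","bar_unit"],save="pics/w1.png")
E
```

```text
{'time_s': 2.55, 'joints': array([-6.13792443e-01,  2.93580663e-01,  1.52412590e+00, -2.97431174e-04,
        1.32418687e+00,  6.77788833e-01]), 'dq': array([-3.86043965e-02, -9.70080937e-03,  1.10322685e-02, -3.22023085e-03,
        2.19705292e-05, -4.38221649e-03]), 'tau': array([ 1.83105391e+00, -3.99848950e+01, -2.62223965e+01,  1.03189910e-01,
        4.88985301e-03,  1.07860719e-01]), 'eef_pos': array([ 477.9964329 , -194.61447588,  212.7513538 ]), 'ee_rot': array([ 2.29597116e-06,  9.90265610e-01,  1.39190439e-01, -2.08348978e-04]), 'force': array([-0.43069064, -0.3814322 , -0.06294142]), 'wrist_torque': array([-0.02623412, -0.02731713, -0.01810107]), 'grip_force': 0.0, 'grip_width': 0.0014916061443460591} 17.0
wrist power_top [305. 146.] 0.89 [ 531. -164.]
wrist start_top [307. 219.] 0.92 [ 467. -183.]
wrist start_top [233. 224.] 0.34 [ 443. -117.]
wrist power_unit [306. 140.] 0.8 [ 534. -163.]
wrist power_unit [276. 173.] 0.52 [ 497. -143.]
wrist start_unit [309. 216.] 0.61 [ 465. -185.]
wrist bar_top [234. 223.] 0.65 [ 445. -119.]
wrist bar_top [225. 151.] 0.64 [507. -98.]
wrist stop_top [233. 224.] 0.87 [ 448. -120.]
wrist bar_unit [231. 147.] 0.77 [509. -98.]
```

View pics/w1.png

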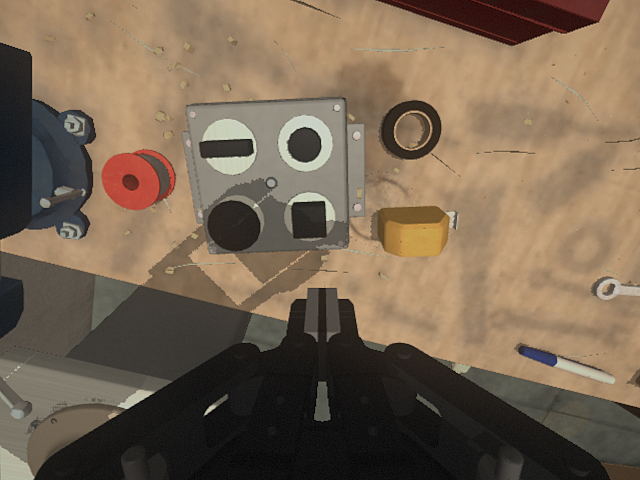

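The wrist view confirms it: power at px (305,146) → (531,-164), start at (307,219) → (466,-184). I'll move over power and come down to about 10 mm above it.

Call:
{"op": "drive_tool", "data": {"commands": "0.27 0.15 0 0 0 0 0;0.26 0.15 0 0 0 0 0;0 0 -0.35 0 0 0 0;0 0 -0.35 0 0 0 0;0 0 -0.3 0 0 0 0;0 0 -0.18 0 0 0 0;0 0 0 0 0 0 0;0 0 0 0 0 0 0"}}

```text
time_s: 3.62
eef_pos: [530.9, -165.1, 95.0]
ee_rot: [-0.0, 0.99, 0.138, -0.0]
force: [1.1, 0.2, 0.5]
grip_width: 0.001
grip_force: 0.0
```

```bash
python3 - <<'E'
from h import *
look("wrist",["power_top","start_top"],save="pics/w2.png")
E
```

```text
wrist power_top [320. 258.] 0.86 [ 534. -163.]
wrist start_top [217. 337.] 0.24 [ 462. -114.]
```

View pics/w2.png

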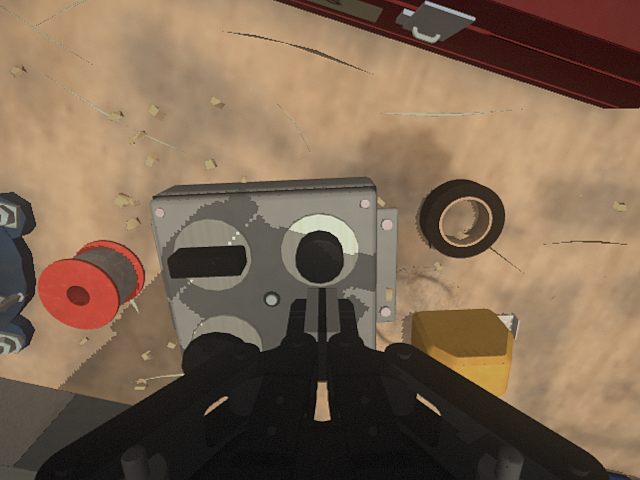

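The fingers are shut directly over the round cap (px 320,258). Press slowly now, to TCP 76.

Call:
{"op": "drive_tool", "data": {"commands": "0 0 -0.04 0 0 0 0;0 0 -0.03 0 0 0 0;0 0 -0.02 0 0 0 0;0 0 -0.02 0 0 0 0;0 0 -0.02 0 0 0 0;0 0 -0.02 0 0 0 0;0 0 -0.02 0 0 0 0;0 0 -0.02 0 0 0 0;0 0 0 0 0 0 0;0 0 0 0 0 0 0;0 0 0 0 0 0 0"}}

```text
time_s: 4.68
eef_pos: [531.0, -164.9, 76.0]
ee_rot: [0.0, 0.99, 0.138, 0.0]
force: [0.2, -0.4, 0.4]
grip_width: 0.0
grip_force: 0.0
```

Call:
{"op": "drive_tool", "data": {"commands": "0 0 -0.02 0 0 0 0"}}

```text
time_s: 4.77
eef_pos: [531.2, -165.0, 74.3]
ee_rot: [0.0, 0.99, 0.138, 0.0]
force: [-0.4, -0.2, -0.1]
grip_width: 0.0
grip_force: 0.0
```

Call:
{"op": "drive_tool", "data": {"commands": "0 0 -0.01 0 0 0 0;0 0 0 0 0 0 0"}}

```text
time_s: 4.93
eef_pos: [530.8, -164.8, 72.6]
ee_rot: [-0.0, 0.99, 0.138, -0.0]
force: [-0.5, 0.7, -0.3]
grip_width: 0.002
grip_force: 0.0
```

```bash
python3 - <<'E'
from h import *
look("wrist",["power_top"],save="pics/w3.png")
cv2.imwrite("pics/w3c.png",cv2.resize(cv2.imread("pics/w3.png")[170:370,140:420],(784,560)))
E
```

```text
wrist power_top [321. 268.] 0.93 [ 538. -162.]
wrist power_top [264. 247.] 0.38 [ 541. -130.]
```

View pics/w3c.png

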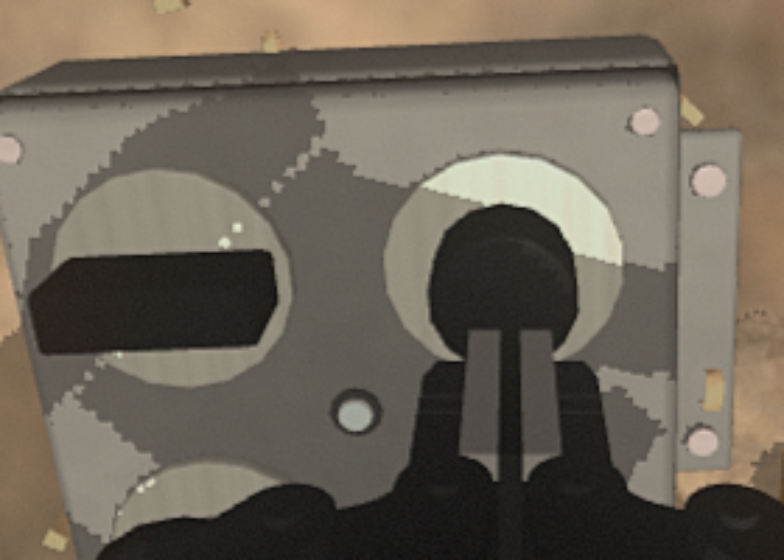

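```bash
python3 - <<'E'
from h import *
s=sense();p=capture("wrist");print(s["eef_pos"],s["force"],s["grip_width"])
T=np.array(p["tool_from_camera"]);print(np.round(T,3));f=240/np.tan(np.radians(p["fov_y"])/2)
Q=rot(s["ee_rot"])
def proj(w,world=True):
    t=Q.T@(np.array(w)-s["eef_pos"]) if world else np.array(w)
    c=np.linalg.inv(T)@np.r_[t,1];return np.round([p["cx"]+f*c[0]/c[2],p["cy"]+f*c[1]/c[2]])
for t in [(0,0,17),(11,0,17),(-11,0,17),(0,14,17),(11,10,17)]:print(t,proj(t,False))
yaw=np.radians(16.5)
# observed: ring ellipse centre & lamp & cap in picture
for n,uv,z in [("ring",(140+503/2.8,170+262/2.8),49),("lamp",(140+355/2.8,170+415/2.8),48),("captop if out",(140+503/2.8,170+310/2.8),67),("captop if in",(140+503/2.8,170+310/2.8),57),("barring",(140+170/2.8,170+278/2.8),49)]:
    print(n,np.round(at(p,uv,z,s)))
E
```

```text
[ 530.94685563 -164.87943408   72.85980174] [ 0.09740559  0.11241626 -0.8805228 ] -0.00046482540572743075
[[-1.00000e-03 -9.45000e-01 -3.28000e-01  8.40090e+01]
 [ 1.00000e+00 -1.00000e-03 -0.00000e+00 -3.85000e-01]
 [ 0.00000e+00 -3.28000e-01  9.45000e-01 -1.60798e+02]
 [ 0.00000e+00  0.00000e+00  0.00000e+00  1.00000e+00]]
(0, 0, 17) [323. 271.]
(11, 0, 17) [323. 253.]
(-11, 0, 17) [323. 289.]
(0, 14, 17) [347. 271.]
(11, 10, 17) [341. 253.]
ring [ 532. -163.   49.]
lamp [ 487. -141.   48.]
captop if out [ 530. -163.   67.]
captop if in [ 525. -165.   57.]
barring [509. -96.  49.]
```

```bash
python3 - <<'E'
from h import *
s=sense();p=capture("wrist")
T=np.array(p["tool_from_camera"]);f=240/np.tan(np.radians(p["fov_y"])/2);Q=rot(s["ee_rot"])
def proj(w,world=True):
    t=Q.T@(np.array(w)-s["eef_pos"]) if world else np.array(w)
    c=np.linalg.inv(T)@np.r_[t,1];return np.round([p["cx"]+f*c[0]/c[2],p["cy"]+f*c[1]/c[2]],1)
for z in (17,10,5,0,-5):print(z,proj((11,0,z),False),proj((0,0,z),False))
c=np.array([531.5,-163.5]);u=Q[:2,0]
for z in (67,65,62,57):print(z,[proj(np.r_[c+u*k,z]) for k in (15,-15)],proj(np.r_[c+Q[:2,1]*15,z]),proj(np.r_[c-Q[:2,1]*15,z]))
g=cv2.cvtColor(p["pixels"],cv2.COLOR_BGR2GRAY);print(g[230:305:1,308]);print(g[265,285:360])
cv2.imwrite("pics/w4c.png",cv2.resize(np.clip(p["pixels"][220:340,250:400].astype(float)*4,0,255).astype(np.uint8),(750,600)))
E
```

```text
17 [322.6 253.5] [322.6 271.4]
10 [322.7 258.4] [322.7 276.8]
5 [322.7 262.1] [322.7 281. ]
0 [322.7 266.1] [322.7 285.4]
-5 [322.7 270.3] [322.7 290. ]
67 [array([320.4, 252.9]), array([320.5, 303.3])] [348.3 278.7] [292.5 278.8]
65 [array([320.4, 251.4]), array([320.5, 301.4])] [348.1 277.1] [292.8 277.1]
62 [array([320.4, 249.3]), array([320.5, 298.7])] [347.7 274.6] [293.3 274.7]
57 [array([320.4, 246. ]), array([320.6, 294.3])] [347.  270.8] [294.  270.8]
[215 213 211 213 213 213 213 214 211 214 212 185 135 145 140  68  33  39
  40  37  40  42  38  41  38  38  40  41  42  41  40  40  40  39  40  39
  39  39  36  35  35  39  36  43  36  34  39  38  34  36  36  36  36  35
  34  35  32  46  74  81  82  84  85  84  82  81  80  81  81  83  81  81
  80  81  78]
[141 142 143 138 138 139 139 145 129  69  23  38  36  38  39  38  39  35
  38  39  37  38  40  39  38  40  33  39  41  43  42  40  41  33  38  42
  39  42  39  42  45  41  42  39  39  43  38  44  46  46  46  47  48  48
  49  48  45  39  38  20 132 148 142 141 142 141 142 146 147 142 140 139
 136 134 135]
```

View pics/w4c.png

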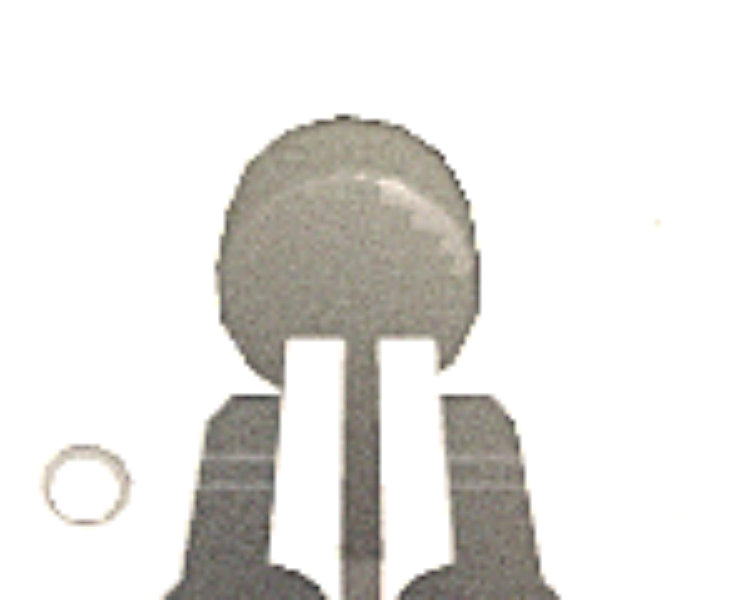

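The far edge of the cap, at row 255, fits an undepressed cap (z≈67), and no force has registered. So the fingertips aren't where I assumed. I'll check from the fixed cameras.

```bash
python3 - <<'E'
from h import *
out=[]
for n in("scene","top"):
    p=capture(n);f=240/np.tan(np.radians(p["fov_y"])/2);A=rot(p["attitude"])
    print(n,f,np.round(p["position"]))
    def pr(w):
        c=A.T@(np.array(w)-p["position"]);return np.array([p["cx"]+f*c[0]/c[2],p["cy"]+f*c[1]/c[2]])
    c=pr((531,-165,56));print(np.round(c),np.round(pr((531.5,-163.5,67))))
    x,y=c.astype(int);w,h=50,72
    out.append(cv2.resize(np.clip(p["pixels"][max(0,y-h):y+h,x-w:x+w]*1.5,0,255).astype(np.uint8),(400,576),interpolation=cv2.INTER_CUBIC))
cv2.imwrite("pics/st.png",np.hstack(out))
E
```

```text
scene 600.2466080004406 [-269.  206.  662.]
[286. 246.] [285. 241.]
top 467.3567994097912 [ 360. -234.  934.]
[290. 237.] [289. 236.]
```

View pics/st.png

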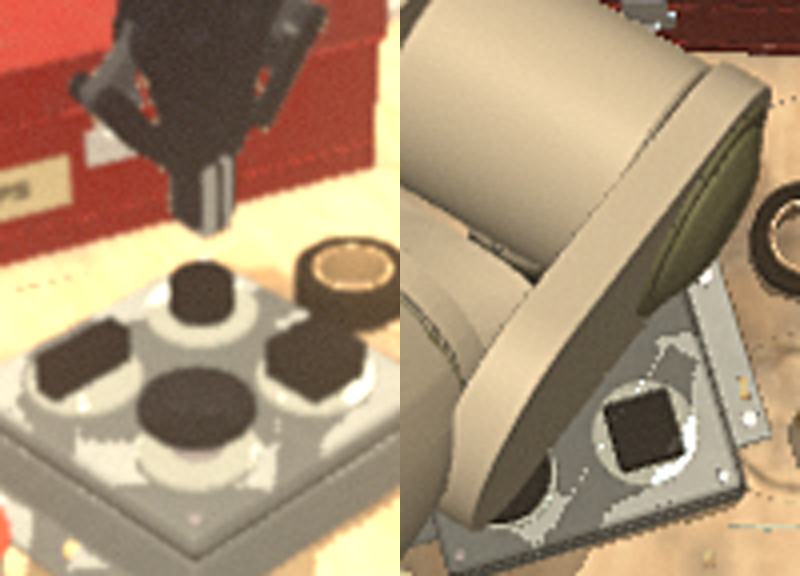

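The scene view shows the tips hovering about 20 mm above the round cap, laterally centred. So the real tips sit roughly 30 mm shorter than declared, and the wrist view (tip edge at row 288) agrees. I'll descend by feel.

Call:
{"op": "drive_tool", "data": {"commands": "0 0 -0.05 0 0 0 0;0 0 -0.05 0 0 0 0;0 0 0 0 0 0 0;0 0 0 0 0 0 0"}}

```text
time_s: 5.57
eef_pos: [530.7, -164.8, 62.4]
ee_rot: [-0.0, 0.99, 0.138, -0.0]
force: [-0.2, 0.0, -0.0]
grip_width: -0.001
grip_force: 0.0
```

Call:
{"op": "drive_tool", "data": {"commands": "0 0 -0.03 0 0 0 0;0 0 0 0 0 0 0"}}

```text
time_s: 5.73
eef_pos: [530.8, -164.8, 59.5]
ee_rot: [-0.0, 0.99, 0.138, -0.0]
force: [-1.1, -0.5, 0.2]
grip_width: -0.004
grip_force: 0.0
```

Call:
{"op": "drive_tool", "data": {"commands": "0 0 -0.02 0 0 0 0"}}

```text
time_s: 5.82
eef_pos: [531.1, -164.9, 58.0]
ee_rot: [0.0, 0.99, 0.138, 0.0]
force: [-0.3, 0.3, -0.2]
grip_width: 0.002
grip_force: 0.0
```

Call:
{"op": "drive_tool", "data": {"commands": "0 0 -0.02 0 0 0 0"}}

```text
time_s: 5.9
eef_pos: [531.0, -164.9, 55.9]
ee_rot: [0.0, 0.99, 0.138, 0.0]
force: [0.6, 0.2, -0.3]
grip_width: -0.002
grip_force: 0.0
```

Call:
{"op": "drive_tool", "data": {"commands": "0 0 -0.02 0 0 0 0"}}

```text
time_s: 5.98
eef_pos: [531.0, -164.9, 53.7]
ee_rot: [-0.0, 0.99, 0.138, 0.0]
force: [-0.4, -0.4, 0.4]
grip_width: 0.001
grip_force: 0.0
```

Call:
{"op": "drive_tool", "data": {"commands": "0 0 -0.02 0 0 0 0"}}

```text
time_s: 6.07
eef_pos: [530.9, -164.9, 51.7]
ee_rot: [-0.0, 0.99, 0.138, -0.0]
force: [0.3, 0.4, -0.2]
grip_width: -0.002
grip_force: 0.0
```

Call:
{"op": "drive_tool", "data": {"commands": "0 0 -0.02 0 0 0 0"}}

```text
time_s: 6.15
eef_pos: [530.9, -164.9, 49.7]
ee_rot: [-0.0, 0.99, 0.138, -0.0]
force: [0.2, -0.1, -0.0]
grip_width: -0.002
grip_force: 0.0
```

```bash
python3 - <<'E'
from h import *
p=capture("scene");cv2.imwrite("pics/s2.png",cv2.resize(np.clip(p["pixels"][190:280,230:340]*1.5,0,255).astype(np.uint8),(704,576),interpolation=cv2.INTER_CUBIC))
E
```

```text
(no output)
```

View pics/s2.png

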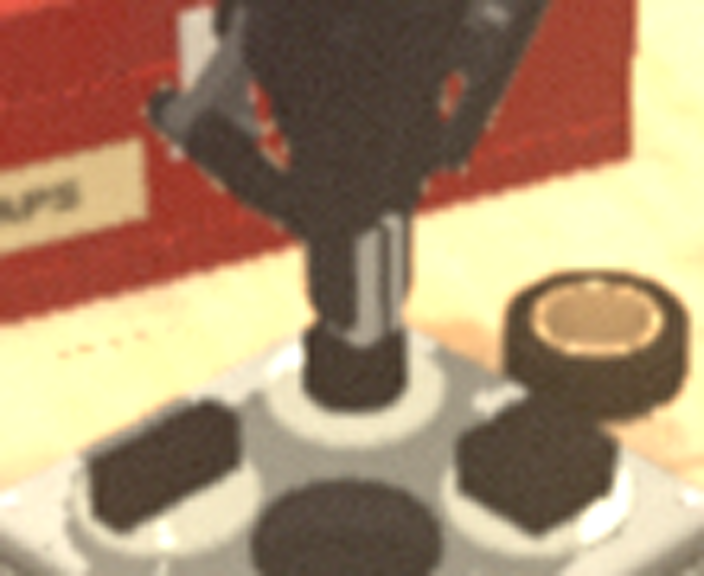

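The tips are just at the cap top, centred (crop about 360,340). I'll continue in 2 mm steps, reading the force each time.

Call:
{"op": "drive_tool", "data": {"commands": "0 0 -0.02 0 0 0 0"}}

```text
time_s: 6.28
eef_pos: [531.1, -164.9, 47.9]
ee_rot: [0.0, 0.99, 0.138, 0.0]
force: [-0.5, -0.0, 1.8]
grip_width: -0.0
grip_force: 1.0
```

Call:
{"op": "drive_tool", "data": {"commands": "0 0 -0.02 0 0 0 0"}}

```text
time_s: 6.37
eef_pos: [531.1, -164.9, 46.0]
ee_rot: [0.0, 0.99, 0.138, 0.0]
force: [-1.0, 0.5, 3.5]
grip_width: 0.001
grip_force: 1.4
```

Call:
{"op": "drive_tool", "data": {"commands": "0 0 -0.02 0 0 0 0"}}

```text
time_s: 6.45
eef_pos: [531.1, -164.9, 44.0]
ee_rot: [0.0, 0.99, 0.138, 0.0]
force: [-0.3, 1.0, 2.2]
grip_width: -0.003
grip_force: 1.5
```

Contact came at TCP z≈48.5, with about 3 N of friction. I'll press on until the stop is felt.

Call:
{"op": "drive_tool", "data": {"commands": "0 0 -0.02 0 0 0 0"}}

```text
time_s: 6.53
eef_pos: [531.1, -164.9, 41.9]
ee_rot: [0.0, 0.99, 0.138, 0.0]
force: [-0.5, -0.2, 2.9]
grip_width: -0.001
grip_force: 1.5
```

Call:
{"op": "drive_tool", "data": {"commands": "0 0 -0.02 0 0 0 0"}}

```text
time_s: 6.62
eef_pos: [531.1, -164.9, 39.9]
ee_rot: [0.0, 0.99, 0.138, 0.0]
force: [-0.6, 0.1, 2.8]
grip_width: 0.003
grip_force: 1.5
```

Call:
{"op": "drive_tool", "data": {"commands": "0 0 -0.01 0 0 0 0"}}

```text
time_s: 6.7
eef_pos: [531.0, -164.9, 38.7]
ee_rot: [0.0, 0.99, 0.138, 0.0]
force: [-0.3, 0.4, 2.1]
grip_width: 0.002
grip_force: 1.4
```

Call:
{"op": "drive_tool", "data": {"commands": "0 0 -0.01 0 0 0 0"}}

```text
time_s: 6.78
eef_pos: [531.2, -165.0, 38.5]
ee_rot: [0.0, 0.99, 0.138, 0.0]
force: [-5.4, 2.7, 17.2]
grip_width: 0.002
grip_force: 8.8
```

The stop is reached, so power is fully in. Now lift, go over the start button (466,-184) and approach it.

Call:
{"op": "drive_tool", "data": {"commands": "0 0 0.05 0 0 0 0;0 0 0.2 0 0 0 0;0 0 0.2 0 0 0 0;-0.22 -0.065 0 0 0 0 0;-0.22 -0.065 0 0 0 0 0;-0.21 -0.065 0 0 0 0 0;0 0 0 0 0 0 0;0 0 0 0 0 0 0"}}

```text
time_s: 7.45
eef_pos: [465.7, -184.7, 83.1]
ee_rot: [0.0, 0.99, 0.138, 0.0]
force: [0.9, 0.0, 1.2]
grip_width: 0.003
grip_force: 0.0
```

```bash
python3 - <<'E'
from h import *
s,p=look("wrist",["power_top","start_top"],save="pics/w5.png")
look("scene",["power_top","start_top"])
cv2.imwrite("pics/w5c.png",cv2.resize(np.clip(p["pixels"][150:350,150:450]*1.8,0,255).astype(np.uint8),(780,520)))
E
```

```text
wrist power_top [318. 145.] 0.62 [ 532. -163.]
wrist power_top [268. 188.] 0.41 [ 504. -144.]
wrist start_top [322. 264.] 0.59 [ 471. -183.]
wrist start_top [313. 142.] 0.5 [ 533. -161.]
scene power_top [285. 248.] 0.55 [ 511. -155.]
scene power_top [254. 264.] 0.41 [494. -89.]
scene start_top [364. 253.] 0.2 [ 436. -269.]
```

View pics/w5c.png

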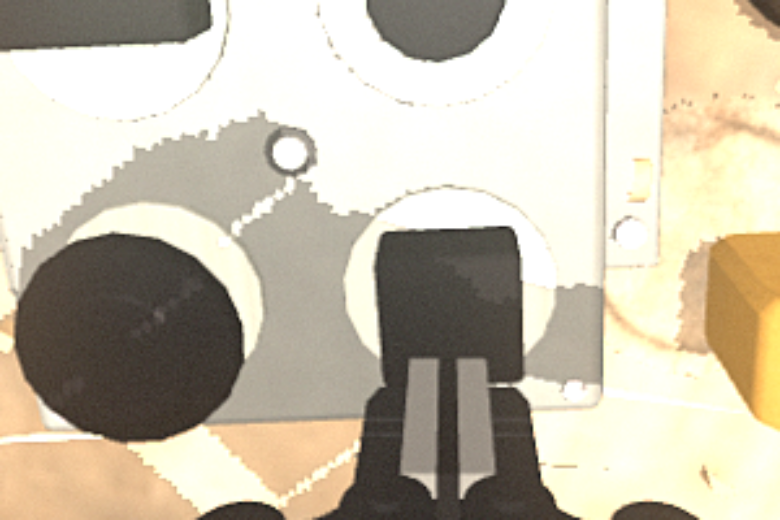

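The fingers are lined up on the square cap (crop about 450,300), and the mushroom is well to the left. Descend and press.

Call:
{"op": "drive_tool", "data": {"commands": "0 0 -0.15 0 0 0 0;0 0 -0.1 0 0 0 0;0 0 -0.06 0 0 0 0;0 0 -0.02 0 0 0 0;0 0 -0.02 0 0 0 0;0 0 -0.02 0 0 0 0"}}

```text
time_s: 8.25
eef_pos: [466.1, -184.4, 46.1]
ee_rot: [0.0, 0.99, 0.139, 0.0]
force: [-0.2, 1.4, 1.8]
grip_width: 0.001
grip_force: 0.9
```

Call:
{"op": "drive_tool", "data": {"commands": "0 0 -0.02 0 0 0 0;0 0 -0.02 0 0 0 0;0 0 0 0 0 0 0"}}

```text
time_s: 8.5
eef_pos: [466.1, -184.4, 42.0]
ee_rot: [0.0, 0.99, 0.138, 0.0]
force: [-0.5, 0.5, 3.3]
grip_width: 0.004
grip_force: 1.6
```

Call:
{"op": "drive_tool", "data": {"commands": "0 0 -0.02 0 0 0 0;0 0 0 0 0 0 0"}}

```text
time_s: 8.67
eef_pos: [466.2, -184.5, 39.9]
ee_rot: [0.0, 0.99, 0.138, 0.0]
force: [-0.2, 1.4, 4.0]
grip_width: 0.004
grip_force: 2.0
```

The spring force of about 4 N means roughly 8 mm of travel, so start is pressed. Withdraw.

Call:
{"op": "drive_tool", "data": {"commands": "0 0 0 0 0 0 0;0 0 0.05 0 0 0 0;0 0 0.2 0 0 0 0;0 0 0.35 0 0 0 0;0 0 0.35 0 0 0 0;0 0 0.35 0 0 0 0;0 0 0.35 0 0 0 0;-0.27 -0.25 0 0 0 0 0;-0.27 -0.25 0 0 0 0 0;-0.27 -0.25 0 0 0 0 0;-0.27 -0.25 0 0 0 0 0;-0.27 -0.25 0 0 0 0 0;-0.27 -0.25 0 0 0 0 0;-0.27 -0.25 0 0 0 0 0;0 0 0 0 0 0 0;0 0 0 0 0 0 0;0 0 0 0 0 0 0"}}

```text
time_s: 10.08
eef_pos: [277.1, -359.1, 204.9]
ee_rot: [-0.0, 0.99, 0.138, 0.0]
force: [-0.3, 0.3, -0.2]
grip_width: -0.005
grip_force: 0.0
```

```bash
python3 - <<'E'
from h import *
p=capture("top");cv2.imwrite("pics/end.png",cv2.resize(p["pixels"][190:330,180:390],(780,520),interpolation=cv2.INTER_CUBIC))
E
```

```text
(no output)
```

View pics/end.png

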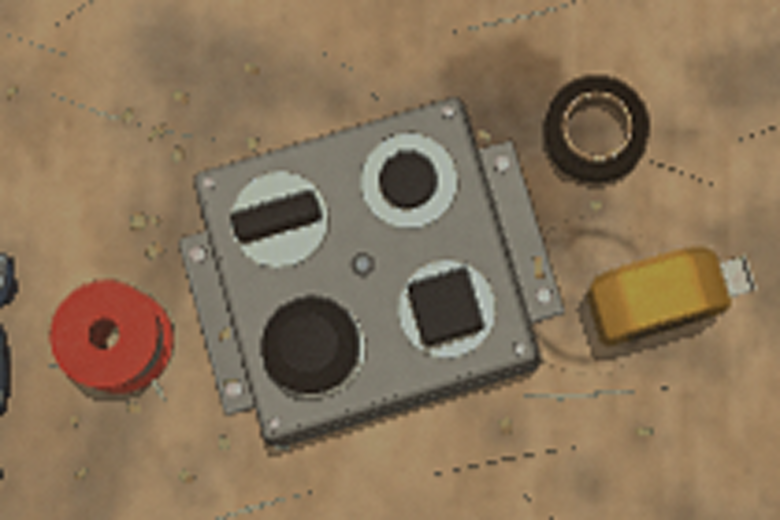

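The power cap (crop 408,180) looks smaller and lower than before, so it has stayed in. The start cap is back out, nothing else has moved, and the hand is clear.

```bash
python3 -c "
from rig import *
print(finish_job())"
```

```text
the job is handed in; nothing more can be done
None
```

I pushed the power button in to its stop, where it stayed, then pressed start about 8 mm (judged from the spring force) and it sprang back out. The stop and bar buttons, tape roll, tape measure and spool were left untouched, the hand is well clear, and I handed the job in at about 10 s; no verdict came back.

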